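# Raise the inspection camera to its third notch and stand the long lens under it

## Robot

A 6-joint arm with a two-finger parallel gripper is mounted at the origin on a cart in front of the work surface, level with it; the furniture and walls round the work are solid. World frame = base frame: x ahead of the robot, y to its left, z up, the work surface at z = 0. Lengths are in mm, angles in rad, forces in N, time in s.
With the tool pointing down it reaches from about 300 to 775 mm from the base axis. Payload 14.6 kg.
Tool frame: the origin (TCP) lies at the very end of the fingers, on their centre line; the grasp point (between the pads) lies 19 mm behind it; z points along the fingers, y is the line along which they close (so a half turn about z gives the same grasp; the last joint's range is limited). The gripper opens to 94 mm and grips with 3 to 60 N. Pads are 16 mm wide; open, the fingers measure 119 mm over their backs; the gripper's body (75 mm by 177 mm) begins 78 mm behind the grasp point.
Start: joints at [1.272, 0.3, 1.521, -0, 1.321, -0.067], TCP at [126.349, 535.28, 205.446] pointing down, gripper open.
Joint ranges: [-3.03, 3.03], [-0.79, 2.21], [0.23, 2.52], [-1.04, 4.18], [0, 3.07], [-2.55, 2.55]. Speed limits (rad/s): [2.22, 2.22, 2.57, 3.14, 3.14, 3.14].

## Interface

Orientations are given as [roll, pitch, yaw] about the fixed x, y, z axes, in that order (R = Rz(yaw) Ry(pitch) Rx(roll)).
In Python, from cell import manip, optics gives the robot as it stands.
- The arm moves only by the shell command python3 -m crank 'ROWS' [FORCE]. ROWS is JSON, a list of rows, each a list of 7 numbers: the opening in per cent of the stroke, from 0 (shut) to 100 (fully open), then the shift along the tool's x, y, z in mm, then the turn, a rotation vector about the tool's x, y, z in rad. A call has 1 to 10 rows; each row is the pose to reach, as a shift and turn from the pose commanded when the call began, along the tool's axes at that moment; what a row does not reach only later rows make up. A row lasts 1/10 s, in which the tool goes at most 50 mm and 8.59 degrees, less where a joint would pass 70% of its speed; a pose out of reach is approached as far as the arm can. A call with a gripper value outside its range is refused whole. The fingers move at their own pace and stop on an object; FORCE is the grip in N (left out, the last holds). Time passes only in rows, so rows that repeat a pose let the fingers close. It gives the time, the measured TCP pose, the force, the opening and the grip force at its end, in the units of the state.
- manip.read_state(): the state, without advancing time (a new reading comes with each control period).
- optics.camera(name): name is "scene" or "top" or "wrist"; returns (picture, depth): 400x640x3 uint8, red, green, blue; 400x640 float32, mm along the optical axis (not along the pixel's ray), 0 where there is no reading.
- optics.calibration(name): a dict with "camera_matrix" (3x3 intrinsics, pixels), "R" (3x3) and "t" (3): a world point X has camera coordinates R X + t. Camera axes: x right, y down, z forward; pixel columns grow to the right and rows downward; lengths in mm; the calibration is good to about 2 mm. The wrist camera is an equidistant fisheye: a pixel r from the principal point sees the ray r / f radians off the axis. A picture is of the moment at which its call begins: read the wrist's pose just before it. calibration takes no time and is no camera call; for the wrist camera it gives the pose at the moment of the call.
- manip.sign_off(): hands the job in; it is judged then, once.
The state is a dict: "clock": time; "joints": joint angles; "qd": joint speeds; "effort": joint torques, N m; "eef_pos": TCP position; "eef_rot": TCP orientation; "wrist_force": force on the tool from outside, world axes, zero at the start; "moment": the same for the moment, N m; "finger_gap": finger opening in mm; "finger_force": force on a finger pad.
Only numpy, scipy, OpenCV 4.12 (cv2) and the standard library are available. Lean on these libraries where they do the work, as an engineer would, in place of code of your own. Each camera call takes 0.05 s, during which the arm holds its last target. There are 200 camera calls.

## Task

The long lens is next for inspection, but the camera head of the stand hangs in its lowest notch, too low for it. Lift the head by its side handle to the third notch from the bottom of the rack, let the pawl take its weight there (do not let it drop) and let go; then stand the long lens upright on the stage under the camera, pushed back against the V-stop, and leave it there. Do not disturb the loupe and the bundle of sachets.

Things in the scene. Friction and masses are not known exactly. Their poses are not given: they have to be found in the camera images.
- stand: grey base plate 215 x 120 x 14 mm, fixed, with stage, V-stop and a steel column 36 mm wide, 339 mm high. Origin on the bench under the stage's axis; x points from the stage to the column (axis at x = 85 mm), y to the handle's side, z up. The rack on the column's -y side has four saw teeth, 40 mm apart, 10 mm deep, level on top, sloping below: the notches.
- stage_axis (a point): centre of the stage's top face (dark steel disc 92 mm across, 18 mm above the bench), on the camera's axis; axes as the stand's. Here lies the centre of the lens's foot when the lens touches both bars of the V-stop. The bars (10 x 32 mm, 16 mm higher than the stage) stand at 50 degrees either side of +x: push the lens along +x into them.
- handle_grip (a point): grasping place on the carriage's handle, a level steel rod 13 mm thick along the stand's y; rod free from 54 mm short of this point to 29 mm beyond it, where a 20 mm knob ends it. Rises with the carriage. Grip it from above, a finger on its +x and one on its -x side. Axes as the stand's.
- head (a joint): height of the camera carriage on the column, m, growing upwards, 0 to 0.150. Rests on its pawl at 0.010 (first, lowest notch), where it starts, 0.050 (second), 0.090 (third) and 0.130 (fourth). 0.6 kg, friction about 1.5 N. Let go between notches, it falls to the next lower one. Lifted 3 to 8 mm past a notch, the pawl has snapped in and the carriage can be let down onto it.
- nose (a point): centre of the camera's underside, over the stage's axis: 80 mm plus the carriage's height (joint head) above the stage, so 170 mm in the third notch. The black camera is 44 mm across for its lowest 24 mm, then widens to 65 mm at 40 mm up.
- pawl (a joint): angle of the spring-loaded pawl on the carriage's -y side, rad: 0 home in a notch, about 0.25 as it rides over a tooth's edge, 0.6 fully out. It works by itself on the way up; only pushing its tail lets the carriage down.
- lens_mid (a point): the long lens, black, round, upright, wide end down: 100 mm high, 62 mm across up to 30 mm, 58 mm across the ribbed grip (33 to 76 mm up), 51 mm at the top; about 0.36 kg. Point on its axis 50 mm above its foot, z up. Under the camera there is no room for an upright gripper: hold the lens by its sides, tool leaning about 45 degrees back to the stand's front (-x).
- loupe: black eye loupe, 36 mm across and 36 mm high, a bystander; origin at its underside
- sachet_bundle: bundle of flat blue and white sachets in a rubber band, 57 x 68 x 45 mm, a bystander; origin at its underside
- far_trays: fixed stack of clear lens trays, 315 mm tall and 333 x 180 mm in plan, its long side pointing away from the robot, standing on the right of the stand's column; an obstacle to keep clear of. Origin at the centre of its underside.
Mind the look-alikes: they are no part of the job. What is shaped like the part that bears lens_mid but orange, purple or yellow is not meant.

How it is judged (in metres and radians):
On the way:
1. the camera head hangs in the third notch on its pawl, let go by the robot (value of joint head between 0.086 and 0.093 m and value of joint pawl below 0.06 rad and contact force between the fingers and anything else below 0.5 N), for 0.3 s.
At the end, for the whole second after the job is handed in: The camera carriage rests on its pawl in the third notch (joint head 0.086 to 0.093, pawl below 0.06 rad); the long lens stands upright (within 0.05 rad) on the stage, its axis within 6 mm of the stage's axis, as it is when it touches both bars of the V-stop (value of joint head between 0.086 and 0.093 m and value of joint pawl below 0.06 rad and horizontal distance between lens_mid and stage_axis below 0.006 m and z of lens_mid in the frame of stage_axis between 0.047 and 0.053 m and angle between lens_mid's own z axis and vertical below 0.05 rad).
It fails at once if the camera head was let drop (falling faster than 0.25 m/s) (velocity of joint head below -0.25 m/s).
It fails at once if the loupe or the sachet bundle was moved by more than 20 mm (distance of any of loupe, sachet_bundle from where it was at the start of the episode above 0.02 m).
It also fails if it takes over 62 s, if anything falls off the work surface, if the arm or the gripper's body presses on something with over 40 N, if the wrist force passes 120 N, or if a joint passes its speed limit or range.

## Working session

There is one attempt and no reset: what is moved stays moved. The work goes in short steps, Python scripts to look and compute and a shell command to move; the robot and the scene stay as the last step left them, time stands still between calls to the robot, and variables do not carry over. Pictures are saved under pics/ and viewed, at most 10 in all, crops included, and the job is handed in when it is done.

```bash
ls; mkdir -p pics; cat > h.py <<'E'
import numpy as np, cv2
from cell import manip, optics
from scipy.spatial.transform import Rotation as Ro
def snap(n,f=None):
    c=optics.calibration(n); p,d=optics.camera(n)
    if f: cv2.imwrite('pics/'+f+'.png',p[:,:,::-1])
    np.savez('pics/'+(f or n)+'.npz',p=p,d=d,K=c['camera_matrix'],R=c['R'],t=c['t'])
    return p,d,c
def cloud(d,K,R,t):
    v,u=np.mgrid[:d.shape[0],:d.shape[1]]
    K,R,t=map(np.array,(K,R,t))
    X=np.stack([(u-K[0,2])/K[0,0]*d,(v-K[1,2])/K[1,1]*d,d],-1)
    W=(X-t.ravel())@R
    W[d<=0]=np.nan
    return W
E
python3 - <<'E'
from h import *
for n in('scene','top'):
    p,d,c=snap(n,n); print(n,c)
s=manip.read_state();print(s)
a=np.load('pics/scene.npz')['p'];b=np.load('pics/top.npz')['p']
E
```

```text
pics
scene {'camera_matrix': array([[450.06265484,   0.        , 323.43682433],
       [  0.        , 450.06265484, 200.95556049],
       [  0.        ,   0.        ,   1.        ]]), 'R': array([[-0.91096196, -0.41210026, -0.01793552],
       [-0.24016008,  0.56522999, -0.78920099],
       [ 0.33536762, -0.71462469, -0.61387305]]), 't': array([455.81822613, 276.0461695 , 913.32945926])}
top {'camera_matrix': array([[471.14971801,   0.        , 320.9515757 ],
       [  0.        , 471.14971801, 199.35372586],
       [  0.        ,   0.        ,   1.        ]]), 'R': array([[-0.00760274, -0.9997619 ,  0.02045322],
       [-0.9985231 ,  0.00648982, -0.05393977],
       [ 0.05379419, -0.02083311, -0.9983347 ]]), 't': array([-144.88364327,  584.86890704, 1189.6425518 ])}
{'clock': 0.1, 'joints': array([ 1.27238874e+00,  3.00425534e-01,  1.52150015e+00,  1.95284160e-05,
        1.32070644e+00, -6.65863283e-02]), 'qd': array([ 2.21598688e-03,  4.28238830e-04, -5.54228658e-04,  1.82972147e-04,
        1.11291793e-03,  3.31259832e-05]), 'effort': array([ 3.60776845e-03, -5.32643402e+01, -3.53289235e+01,  7.10548251e-02,
        2.33801227e-02, -1.57870609e-04]), 'eef_pos': array([126.28557673, 535.06937118, 204.94556149]), 'eef_rot': array([-3.14055675e+00, -8.80371768e-05,  2.90976651e+00]), 'wrist_force': array([ 0.46462291, -0.29364468,  0.12899511]), 'moment': array([ 0.00693952,  0.01780502, -0.02704179]), 'finger_force': 0.0, 'finger_gap': 93.77078104479035}
```

View pics/scene.png

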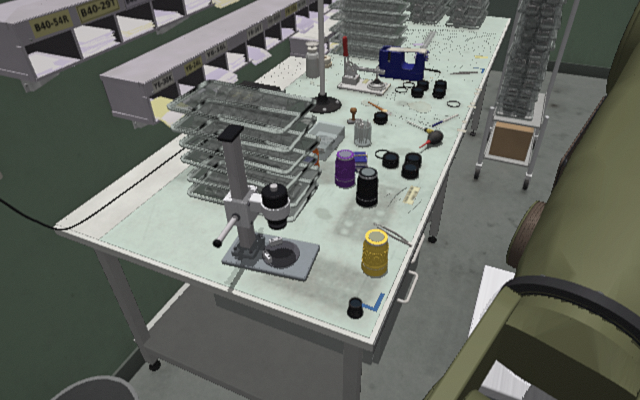

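View pics/top.png

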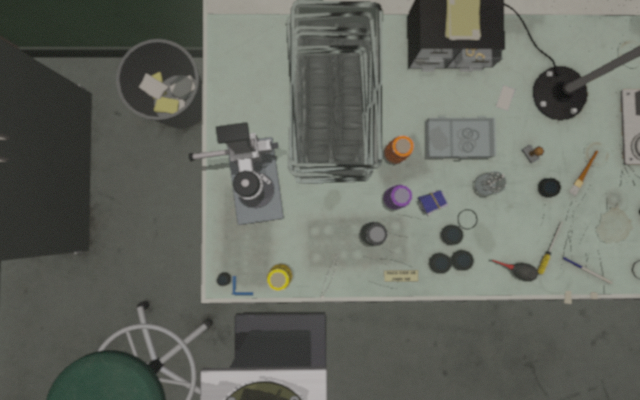

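The scene view has a black lens at (368,187), with purple (345,168) and yellow (376,252) look-alikes. The stand is at (270,245), its handle knob at (217,243), and the loupe at (355,307). The top view has the black lens at (373,233), purple at (397,197), orange at (400,149) and yellow at (279,278). The sachets are at (431,202), the loupe at (223,279) and the stand at (255,180). The black one is the lens meant, since the others are coloured. Next I'll measure.

```bash
python3 - <<'E'
from h import *
A={}
for n in('scene','top'):
    f=np.load(f'pics/{n}.npz'); A[n]=(f['p'],cloud(f['d'],f['K'],f['R'],f['t']))
def rep(n,u,v,r=0): print(n,(u,v),np.nanmedian(A[n][1][v-r:v+r+1,u-r:u+r+1].reshape(-1,3),0).round(0))
for u,v in[(373,233),(397,197),(279,278),(400,149),(223,279),(431,202),(258,205),(192,156),(240,140),(248,183),(205,155),(222,153),(335,120),(330,10),(330,172)]:rep('top',u,v,1)
for u,v in[(368,187),(368,172),(375,235),(355,300),(217,243),(236,222),(275,190),(232,130),(280,255),(310,255)]:rep('scene',u,v,1)
# big view
p=A['scene'][0][110:320,160:420]; q=A['top'][0][110:300,180:440]
p=cv2.resize(p,None,fx=1.5*2,fy=1.5*2,interpolation=cv2.INTER_CUBIC)[:, :780]; q=cv2.resize(q,None,fx=3,fy=3,interpolation=cv2.INTER_CUBIC)
cv2.imwrite('pics/q.png',np.vstack([q])[:,:,::-1]); cv2.imwrite('pics/pp.png',p[:600,:,::-1])
# lens points top
for n in A:
    p,W=A[n]; P=W.reshape(-1,3)
    g=p.reshape(-1,3).max(1)<75
    m=g&(P[:,2]>85)&(P[:,2]<110)&(P[:,0]<480)&(P[:,1]<-20)&(P[:,1]>-400)
    print(n,m.sum(),P[m].min(0) if m.any() else 0,P[m].max(0) if m.any() else 0, np.median(P[m],0))
    # plate
    m=(P[:,2]>9)&(P[:,2]<18)&(P[:,0]>350)&(P[:,0]<650)&(P[:,1]>-50)&(P[:,1]<200)
    if m.sum()>50:
        print('plate',m.sum(),cv2.minAreaRect(P[m][:,:2].astype(np.float32)))
E
```

```text
top (373, 233) [ 498. -271.   99.]
top (397, 197) [ 584. -330.  100.]
top (279, 278) [394. -47. 101.]
top (400, 149) [ 699. -339.   99.]
top (223, 279) [385.  98.  31.]
top (431, 202) [ 574. -426.   39.]
top (258, 205) [570.  12.  18.]
top (192, 156) [678. 148. 147.]
top (240, 140) [681.  11. 336.]
top (248, 183) [609.  11. 216.]
top (205, 155) [680. 119. 144.]
top (222, 153) [685.  80. 144.]
top (335, 120) [ 727. -172.  293.]
top (330, 10) [ 954. -165.  288.]
top (330, 172) [ 632. -166.  192.]
scene (368, 187) [ 482. -255.   68.]
scene (368, 172) [ 492. -277.  101.]
scene (375, 235) [391. -46. 101.]
scene (355, 300) [385.  92.  31.]
scene (217, 243) [672. 154. 145.]
scene (236, 222) [690.  58. 121.]
scene (275, 190) [601.  21. 211.]
scene (232, 130) [690.  22. 339.]
scene (280, 255) [603.  26.  19.]
scene (310, 255) [539.  -6.  15.]
scene 35 [ 468.05089095 -295.53688866   85.01462953] [ 479.27704082 -257.53303222  102.40805554] [ 473.94904388 -270.43331637   94.17293195]
plate 1438 ((504.45513916015625, 32.00028991699219), (167.0887451171875, 290.5312805175781), 89.07920837402344)
top 20 [ 472.01222423 -289.17368513   94.3513098 ] [ 479.41673052 -258.5590209   101.98570451] [ 474.60504593 -269.17277862   98.99427868]
plate 1293 ((509.18499755859375, 32.99861526489258), (279.90985107421875, 165.31565856933594), 0.9274069666862488)
```

View pics/q.png

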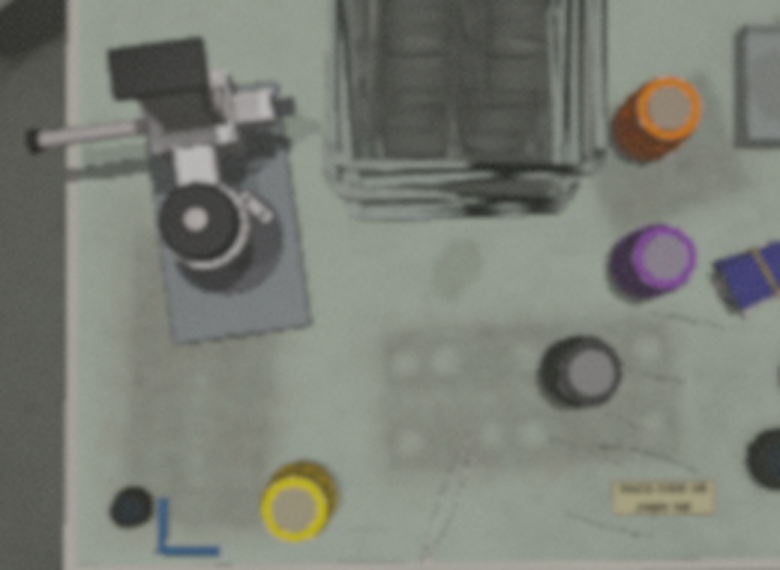

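View pics/pp.png

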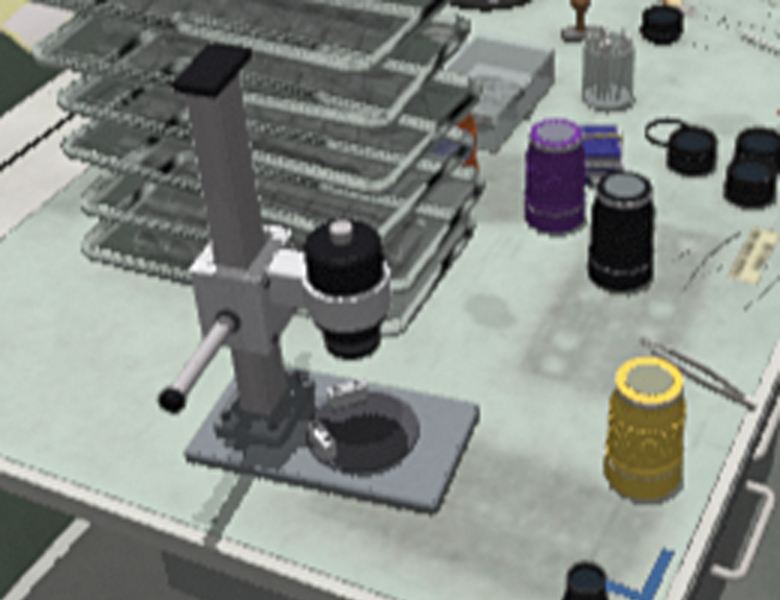

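The crops confirm it: the black lens is at (580,370) in the top crop, with no coloured rim. The stand is yawed about +0.15 rad, with the handle knob at (35,140) on its left. Next I'll fit the stand, handle and lens.

```bash
python3 - <<'E'
from h import *
A={}
for n in('scene','top'):
    f=np.load(f'pics/{n}.npz'); A[n]=(f['p'],cloud(f['d'],f['K'],f['R'],f['t']),f)
def line(P): return cv2.fitLine(P.astype(np.float32),cv2.DIST_HUBER,0,.01,.01).ravel()
for n in A:
    p,W,f=A[n]; P=W.reshape(-1,3); c=p.reshape(-1,3).astype(int)
    box=lambda x0,x1,y0,y1,z0,z1:(P[:,0]>x0)&(P[:,0]<x1)&(P[:,1]>y0)&(P[:,1]<y1)&(P[:,2]>z0)&(P[:,2]<z1)
    # plate by colour: grey-blue, not green
    m=box(480,740,-60,110,8,18)&(c[:,1]<=c[:,2]+3)
    k=cv2.morphologyEx(m.reshape(400,640).astype(np.uint8),cv2.MORPH_OPEN,np.ones((3,3))).ravel()>0
    print(n,'plate',k.sum(),cv2.minAreaRect(P[k][:,:2].astype(np.float32)), np.median(P[k],0))
    m=box(640,730,-30,70,325,350); r=cv2.minAreaRect(P[m][:,:2].astype(np.float32)); print('col top',m.sum(),r)
    m=box(640,730,62,135,115,165); l=line(P[m]); print('rod',m.sum(),l.round(3), 'z',P[m][:,2].min(),np.percentile(P[m][:,2],[50,95]))
    m=box(640,730,135,175,115,165); print('knob',m.sum(),P[m].min(0),P[m].max(0))
    m=box(540,660,-50,70,190,235); print('camtop',m.sum(),P[m].min(0),P[m].max(0)) 
    m=box(430,550,-330,-220,96,106); r=cv2.minEnclosingCircle(P[m][:,:2].astype(np.float32)); print('lens',m.sum(),r,np.median(P[m],0))
    m=box(430,550,-330,-220,10,106); r=cv2.minEnclosingCircle(P[m][:,:2].astype(np.float32)); print('lens all',r)
    m=box(540,660,-60,80,17,21)&(c.max(1)<90); r=cv2.minEnclosingCircle(P[m][:,:2].astype(np.float32)); print('stage',m.sum(),r)
    m=box(540,680,-60,80,28,38); print('bars',m.sum(),P[m].min(0).round(),P[m].max(0).round())
    m=box(550,1050,-300,-80,30,330); print('trays',P[m].min(0).round(),P[m].max(0).round())
E
```

```text
scene plate 1481 ((630.770263671875, 21.45903778076172), (213.85508728027344, 120.44707489013672), 7.74562931060791) [578.95013773  52.00236681  14.3499502 ]
col top 335 ((691.7122192382812, 24.479801177978516), (34.817771911621094, 64.1956558227539), 8.387507438659668)
rod 168 [-1.76000e-01  9.84000e-01 -2.10000e-02  6.79815e+02  9.84930e+01
  1.44883e+02] z 131.1954892104856 [145.04147387 148.64715814]
knob 85 [665.74874395 135.06177433 132.51966093] [682.90004213 156.84716189 151.2998006 ]
camtop 489 [577.98635146  -9.66620569 190.03757422] [634.56095035  47.14363867 222.7229679 ]
lens 178 ((494.4775695800781, -279.1601867675781), 26.81254005432129) [ 492.57602044 -277.51430257  100.45125779]
lens all ((491.8173828125, -276.65380859375), 30.5918025970459)
stage 488 ((614.1467895507812, 28.369686126708984), 54.36688995361328)
bars 276 [611. -20.  28.] [680.  65.  38.]
trays [ 616. -274.   30.] [1050.  -80.  314.]
top plate 1205 ((610.9758911132812, 17.63898468017578), (164.66871643066406, 116.61750793457031), 7.53164529800415) [567.76431203  -5.82902801  13.55206625]
col top 601 ((694.111328125, 25.335548400878906), (34.23780822753906, 62.12616729736328), 7.612382888793945)
rod 178 [-1.39000e-01  9.90000e-01  7.00000e-03  6.83428e+02  1.00826e+02
  1.44840e+02] z 135.8376614769111 [144.68085325 148.34119592]
knob 69 [666.9425689  136.07314438 138.23350254] [686.00874915 156.74972105 152.35147771]
camtop 569 [581.74033734 -10.36564975 191.82123092] [636.31787442  46.68832755 224.08453204]
lens 343 ((496.060546875, -278.1853332519531), 25.746477127075195) [ 495.98728267 -277.84080033   99.54736702]
lens all ((495.951416015625, -276.9530334472656), 30.451425552368164)
stage 170 ((602.6807861328125, 14.302925109863281), 42.98977279663086)
bars 103 [625. -18.  28.] [679.  63.  38.]
trays [ 620. -271.   80.] [974. -80. 316.]
```

```bash
cat >> h.py <<'E'
YAW=0.135
SR=Ro.from_euler('z',YAW).as_matrix(); ST=np.array([608,18.5,0.])
def stand(W): return (np.asarray(W)-ST)@SR
def world(s): return SR@np.asarray(s)+ST
DOWN=Ro.from_euler('xyz',[np.pi,0,YAW+np.pi/2])
def lean(az,deg=45,flip=1):
    a=np.radians(deg); z=np.array([np.cos(az)*np.sin(a),np.sin(az)*np.sin(a),-np.cos(a)])
    y=flip*np.array([-np.sin(az),np.cos(az),0]); return Ro.from_matrix(np.c_[np.cross(y,z),y,z])
def pose():
    s=manip.read_state(); return np.array(s['eef_pos']),Ro.from_euler('xyz',s['eef_rot'])
def plan(*T):
    p,R=pose()
    for q,Q in T: print(np.r_[R.inv().apply(np.array(q)-p).round(1),(R.inv()*Q).as_rotvec().round(3)].tolist())
E
python3 - <<'E'
from h import *
g=world([85,88,0]);print(g)
plan(([560,260,300],DOWN),([660,200,230],DOWN),([*g[:2],190],DOWN))
E
```

```text
[680.38266578 117.13949358   0.        ]
[-485.3, -168.2, -94.9, -0.001, 0.001, 1.204]
[-596.4, -203.5, -24.9, -0.001, 0.001, 1.204]
[-635.3, -279.4, 15.2, -0.001, 0.001, 1.204]
```

```bash
python3 -m crank '[[100,-485,-168,-95,0,0,1.204],[100,-485,-168,-95,0,0,1.204],[100,-485,-168,-95,0,0,1.204],[100,-485,-168,-95,0,0,1.204],[100,-485,-168,-95,0,0,1.204],[100,-485,-168,-95,0,0,1.204],[100,-485,-168,-95,0,0,1.204],[100,-485,-168,-95,0,0,1.204],[100,-485,-168,-95,0,0,1.204],[100,-485,-168,-95,0,0,1.204]]'
python3 - <<'E'
from h import *
g=world([85,88,0])
plan(([560,260,300],DOWN),([660,200,230],DOWN),([*g[:2],190],DOWN))
E
```

```text
clock: 1.1
eef_pos: [543.0, 270.4, 296.6]
eef_rot: [-3.141, 0.0, 1.705]
wrist_force: [-0.4, 0.9, 0.4]
finger_gap: 94.1
finger_force: 0.0
[-12.6, 15.5, -3.4, -0.0, 0.0, -0.001]
[-85.5, 106.6, 66.6, -0.0, 0.0, -0.001]
[-170.3, 115.7, 106.6, -0.0, 0.0, -0.001]
```

```bash
python3 -m crank '[[100,-85,106,67,0,0,0],[100,-85,106,67,0,0,0],[100,-85,106,67,0,0,0],[100,-170,116,107,0,0,0],[100,-170,116,107,0,0,0],[100,-170,116,107,0,0,0],[100,-170,116,107,0,0,0]]'
python3 - <<'E'
from h import *
p,d,c=snap('wrist','w1'); print(c,pose()[0],np.nanmax(d))
snap('top','t1')
E
```

```text
clock: 1.8
eef_pos: [679.3, 118.5, 188.8]
eef_rot: [-3.14, -0.0, 1.704]
wrist_force: [-1.1, 0.5, 1.1]
finger_gap: 94.0
finger_force: 0.0
{'camera_matrix': array([[309.70691629,   0.        , 314.42731103],
       [  0.        , 309.70691629, 195.90206499],
       [  0.        ,   0.        ,   1.        ]]), 'R': array([[ 9.91134995e-01,  1.32858016e-01,  4.11259732e-04],
       [ 1.28235424e-01, -9.57450277e-01,  2.58543311e-01],
       [ 3.47433121e-02, -2.56198585e-01, -9.65999579e-01]]), 't': array([-690.38880685,    3.03836637,  379.5010107 ])} [679.31242909 119.63479697 189.7810271 ] 1721.5597
```

View pics/w1.png

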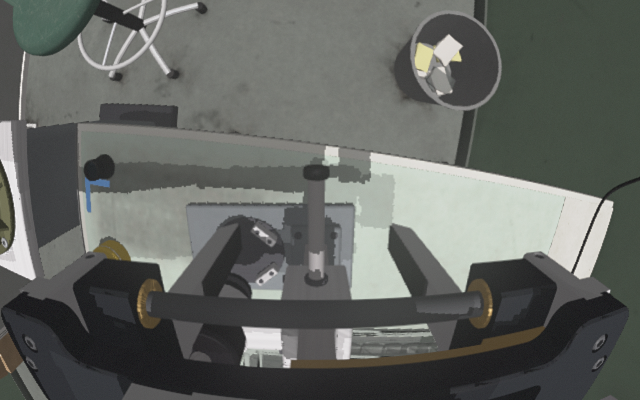

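The wrist view has the rod running from the knob at (316,172) to the carriage at (316,280). It is centred between the fingers at (232,…) and (398,…). I'll check it numerically.

```bash
cat >> h.py <<'E'
def fcloud(d,K,R,t):
    v,u=np.mgrid[:d.shape[0],:d.shape[1]]; K,R,t=map(np.array,(K,R,t))
    a=(u-K[0,2])/K[0,0]; b=(v-K[1,2])/K[1,1]; r=np.hypot(a,b)+1e-9; s=np.tan(r)/r
    W=(np.stack([a*s*d,b*s*d,d],-1)-t.ravel())@R; W[d<=0]=np.nan; return W
E
python3 - <<'E'
from h import *
f=np.load('pics/w1.npz'); W=fcloud(f['d'],f['K'],f['R'],f['t'])
for v in (172,190,210,230,250,265):
    row=stand(W[v,300:334]); ok=(row[:,2]>120)&(row[:,2]<160)
    print(v,ok.sum(),row[ok].min(0).round(1),row[ok].max(0).round(1))
print('tcp',stand(pose()[0]))
plan((world([85,88,121]),DOWN))
E
```

```text
172 27 [ 77.  121.1 139.3] [ 96.3 122.8 148.6]
190 17 [ 80.6 107.5 140.2] [ 92.6 108.8 145.4]
210 17 [ 80.5  91.4 139.2] [ 92.8  93.1 144.4]
230 17 [ 80.3  74.5 138.1] [ 92.9  77.  144.5]
250 16 [ 81.   57.5 139. ] [ 93.1  60.1 144.6]
265 16 [ 80.9  43.7 138.9] [ 93.2  46.8 144.7]
tcp [ 84.35111047  91.19161528 190.20302763]
[-3.2, 0.6, 69.2, 0.001, -0.0, 0.001]
```

```bash
python3 -m crank '[[100,-3,2,40,0,0,0],[100,-3,2,71,0,0,0],[100,-3,2,71,0,0,0],[100,-3,2,71,0,0,0],[0,-3,2,71,0,0,0],[0,-3,2,71,0,0,0],[0,-3,2,71,0,0,0],[0,-3,2,71,0,0,0],[0,-3,2,71,0,0,0],[0,-3,2,71,0,0,0]]' 50; python3 -c "
from h import *;print(stand(pose()[0]))"
```

```text
clock: 2.9
eef_pos: [681.8, 116.3, 118.5]
eef_rot: [3.142, 0.0, 1.706]
wrist_force: [0.4, -0.4, -0.2]
finger_gap: 49.3
finger_force: 0.0
[ 86.24556691  87.01066922 118.48268308]
```

Fingers are still closing.

```bash
python3 -m crank '[[0,0,0,0,0,0,0],[0,0,0,0,0,0,0],[0,0,0,0,0,0,0],[0,0,0,0,0,0,0],[0,0,0,0,0,0,0],[0,0,0,0,0,0,0],[0,0,0,0,0,0,0],[0,0,0,0,0,0,0]]' 50
```

```text
clock: 3.7
eef_pos: [680.7, 116.2, 118.2]
eef_rot: [-3.139, 0.0, 1.706]
wrist_force: [-9.0, -2.4, 3.4]
finger_gap: 11.6
finger_force: 50.0
```

```bash
python3 -m crank '[[0,0,0,-8,0,0,0],[0,0,0,-18,0,0,0],[0,0,0,-28,0,0,0],[0,0,0,-38,0,0,0],[0,0,0,-48,0,0,0],[0,0,0,-58,0,0,0],[0,0,0,-68,0,0,0],[0,0,0,-78,0,0,0],[0,0,0,-85,0,0,0],[0,0,0,-85,0,0,0]]'
python3 -m crank '[[0,0,0,0,0,0,0],[0,0,0,0,0,0,0]]'
python3 - <<'E'
from h import *
def rod():
    p,d,c=snap('wrist'); W=fcloud(d,c['camera_matrix'],c['R'],c['t'])
    for v in(190,200):
        r=stand(W[v,300:334]); print(r[8:26].round(1)[::6])
rod()
p,d,c=snap('top'); P=cloud(d,c['camera_matrix'],c['R'],c['t'])
S=stand(P.reshape(-1,3)); m=(abs(S[:,0])<40)&(abs(S[:,1])<40)&(S[:,2]>150); print('camtop z',np.nanpercentile(S[m][:,2],[50,90,99]))
f=np.load('pics/top.npz'); f=np.load('pics/t1.npz'); S=stand(cloud(f['d'],f['K'],f['R'],f['t']).reshape(-1,3)); m=(abs(S[:,0])<40)&(abs(S[:,1])<40)&(S[:,2]>150); print('camtop z',np.nanpercentile(S[m][:,2],[50,90,99]))
E
```

```text
clock: 4.7
eef_pos: [680.7, 116.3, 204.6]
eef_rot: [-3.139, 0.0, 1.706]
wrist_force: [-12.7, -1.6, -3.0]
finger_gap: 11.3
finger_force: 50.0
clock: 4.9
eef_pos: [680.7, 116.3, 204.0]
eef_rot: [-3.139, 0.0, 1.706]
wrist_force: [-11.3, -1.8, -4.3]
finger_gap: 11.9
finger_force: 50.0
[[ 83.4 124.1 232.2]
 [ 86.4 124.2 232.8]
 [ 89.3 124.1 232.4]]
[[ 83.4 119.1 232.8]
 [ 86.4 119.1 232.7]
 [ 89.3 119.2 233. ]]
camtop z [296.9730743  516.26800996 520.54556096]
camtop z [211.27242836 498.72973804 507.97701973]
```

```bash
python3 -m crank '[[0,0,0,1,0,0,0],[0,0,0,2,0,0,0],[0,0,0,3,0,0,0],[0,0,0,4,0,0,0],[0,0,0,5,0,0,0],[0,0,0,5.5,0,0,0],[0,0,0,6,0,0,0],[0,0,0,6,0,0,0],[0,0,0,6,0,0,0]]'
```

```text
clock: 5.9
eef_pos: [680.7, 116.3, 198.4]
eef_rot: [-3.139, 0.0, 1.706]
wrist_force: [-11.1, -2.3, -1.5]
finger_gap: 11.7
finger_force: 50.0
```

```bash
python3 -m crank '[[0,0,0,0.5,0,0,0],[0,0,0,1,0,0,0],[0,0,0,1,0,0,0],[0,0,0,1,0,0,0]]'
```

```text
clock: 6.3
eef_pos: [680.8, 116.2, 198.2]
eef_rot: [-3.14, 0.0, 1.706]
wrist_force: [-16.0, -2.1, 3.4]
finger_gap: 11.4
finger_force: 50.0
```

The force changed sign, so the pawl carries the weight. I'll let go slowly.

```bash
python3 -m crank '[[30,0,0,0,0,0,0],[60,0,0,0,0,0,0],[100,0,0,0,0,0,0],[100,0,0,0,0,0,0],[100,0,0,0,0,0,0],[100,0,0,0,0,0,0],[100,0,0,0,0,0,0],[100,0,0,0,0,0,0],[100,0,0,0,0,0,0],[100,0,0,0,0,0,0]]'
python3 - <<'E'
from h import *
p,d,c=snap('wrist','w2'); W=fcloud(d,c['camera_matrix'],c['R'],c['t'])
for v in(190,200): print(stand(W[v,308:326])[::6].round(1))
p,d,c=snap('top','t2'); S=stand(cloud(d,c['camera_matrix'],c['R'],c['t'])[181:186,246:251].reshape(-1,3)); print(S[:,2])
print(stand(pose()[0]))
plan((world([85,130,300]),DOWN))
for az in (-0.52,-.2,0.135):
  for z in (0,110):
    for fl in(1,-1): plan((np.array([495,-277.5,37+z])-(0 if z==0 else 0),lean(az,45,fl)))
E
```

```text
clock: 7.3
eef_pos: [681.7, 116.4, 196.4]
eef_rot: [-3.142, 0.0, 1.706]
wrist_force: [0.3, 0.2, 0.2]
finger_gap: 88.3
finger_force: 0.0
[[ 84.3 124.4 226. ]
 [ 87.3 124.4 226. ]
 [ 90.2 124.3 225.7]]
[[ 84.3 119.7 227.5]
 [ 87.3 119.7 227.5]
 [ 90.2 119.6 227.1]]
[286.42117669 289.92095423 293.68784896 290.82989826 289.53417573
 286.93892594 288.56917138 290.75009782 289.08857089 291.92504502
 290.10865337 289.72067834 287.89449206 289.57915969 289.71672407
 288.14462493 290.50878141 290.4784521  287.25645841 289.33145371
 287.35741372 288.86214804 292.205606   290.24787856 288.66591018]
[ 86.23293711  87.06322452 196.43975592]
[42.9, -1.2, -103.6, -0.0, 0.0, 0.0]
[-365.1, -238.0, 159.5, -0.359, -0.729, -0.867]
[-365.1, -238.0, 159.5, -0.865, 0.426, 2.088]
[-365.2, -238.1, 49.5, -0.359, -0.729, -0.867]
[-365.2, -238.1, 49.5, -0.865, 0.426, 2.088]
[-365.1, -238.0, 159.5, -0.484, -0.681, -1.168]
[-365.1, -238.0, 159.5, -0.743, 0.528, 1.794]
[-365.2, -238.1, 49.5, -0.484, -0.681, -1.168]
[-365.2, -238.1, 49.5, -0.743, 0.528, 1.794]
[-365.1, -238.0, 159.5, -0.614, -0.614, -1.482]
[-365.1, -238.0, 159.5, -0.614, 0.614, 1.482]
[-365.2, -238.1, 49.5, -0.614, -0.614, -1.482]
[-365.2, -238.1, 49.5, -0.614, 0.614, 1.482]
```

The head hangs 80 mm up, let go. Now I'll clear the handle and head for the lens.

```bash
python3 -m crank '[[100,8,0,-35,0,0,0],[100,43,0,-104,0,0,0],[100,43,0,-104,0,0,0],[100,43,0,-140,0,0,0],[100,43,-50,-140,0,0,0],[100,43,-100,-140,0,0,0],[100,43,-150,-140,0,0,0],[100,43,-200,-140,0,0,0],[100,43,-200,-140,0,0,0]]'
python3 - <<'E'
from h import *
az=np.arctan2(-277.5,495);L=lean(az);zt=L.as_matrix()[:,2]; G=np.array([495,-277.5,50]);print(az,stand(pose()[0]))
pre=G+19*zt-130*zt; up=pre+[0,0,170]
plan((up,L),(pre,L))
E
```

```text
clock: 8.3
eef_pos: [474.0, 131.7, 337.3]
eef_rot: [3.141, -0.0, 1.706]
wrist_force: [1.5, 0.0, 0.1]
finger_gap: 94.3
finger_force: 0.0
-0.5109495764966103 [-117.5466452   130.20741985  337.30693194]
[-361.0, -97.2, 38.7, -0.361, -0.727, -0.875]
[-361.0, -97.4, 208.7, -0.361, -0.727, -0.875]
```

```bash
python3 -m crank '[[100,-361,-97,39,-0.361,-0.727,-0.875],[100,-361,-97,39,-0.361,-0.727,-0.875],[100,-361,-97,39,-0.361,-0.727,-0.875],[100,-361,-97,39,-0.361,-0.727,-0.875],[100,-361,-97,39,-0.361,-0.727,-0.875],[100,-361,-97,39,-0.361,-0.727,-0.875],[100,-361,-97,39,-0.361,-0.727,-0.875],[100,-361,-97,39,-0.361,-0.727,-0.875],[100,-361,-97,39,-0.361,-0.727,-0.875],[100,-361,-97,39,-0.361,-0.727,-0.875]]'
python3 - <<'E'
from h import *
az=np.arctan2(-277.5,495);L=lean(az);zt=L.as_matrix()[:,2]; G=np.array([495,-277.5,50])
pre=G+19*zt-130*zt
plan((pre,L)); print(manip.read_state()['joints'])
E
```

```text
clock: 9.3
eef_pos: [429.6, -240.6, 297.4]
eef_rot: [-3.138, 0.787, 2.632]
wrist_force: [0.1, -0.3, 0.1]
finger_gap: 94.0
finger_force: 0.0
[122.0, 0.2, 116.9, -0.003, 0.001, 0.001]
[-0.62947051 -0.31026359  2.09886488  0.14907379  0.57475831 -1.78107527]
```

```bash
python3 -m crank '[[100,122,0,117,0,0,0],[100,122,0,117,0,0,0],[100,122,0,117,0,0,0],[100,122,0,117,0,0,0],[100,122,0,117,0,0,0],[100,122,0,117,0,0,0]]'
python3 - <<'E'
from h import *
p,d,c=snap('wrist','w3'); W=fcloud(d,c['camera_matrix'],c['R'],c['t']).reshape(-1,3)
q,R=pose(); print(manip.read_state()['joints'])
m=(abs(W[:,0]-495)<45)&(abs(W[:,1]+277)<45)
for z0,z1 in((93,106),(35,75),(5,28)):
    k=m&(W[:,2]>z0)&(W[:,2]<z1); P=W[k]; T=R.inv().apply(P-q); print(z0,k.sum(),'xy range',P[:,:2].min(0).round(),P[:,:2].max(0).round(),'tool y',T[:,1].min().round(1),T[:,1].max().round(1), 'z',P[:,2].max())
E
```

```text
clock: 9.9
eef_pos: [426.8, -237.0, 127.0]
eef_rot: [-3.141, 0.782, 2.63]
wrist_force: [0.2, -0.2, 0.1]
finger_gap: 93.6
finger_force: 0.0
[-0.62645422 -0.03486373  2.32345641  0.83671192  0.10843815 -2.48626072]
93 1218 xy range [ 469. -306.] [ 521. -255.] tool y -30.5 19.8 z 99.76159867253557
35 2314 xy range [ 466. -307.] [ 511. -251.] tool y -34.4 24.6 z 74.99960399620404
5 1123 xy range [ 464. -307.] [ 506. -250.] tool y -36.2 25.9 z 27.98951399292642
```

View pics/w3.png

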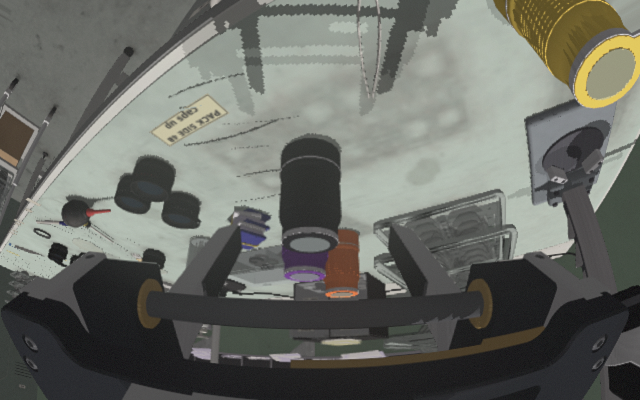

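The wrist view has the black lens at (312,195) with a grey top, upright and roughly centred between the fingers, and the purple and orange look-alikes behind it. Joint 6 is near its limit, so I'll make the equivalent half turn before reaching in.

```bash
python3 -m crank '[[100,0,0,-20,0,0,0.3],[100,0,0,-20,0,0,0.3],[100,0,0,-20,0,0,0.6],[100,0,0,-20,0,0,0.6],[100,0,0,-20,0,0,0.9],[100,0,0,-20,0,0,0.9],[100,0,0,-20,0,0,1.2],[100,0,0,-20,0,0,1.2],[100,0,0,-20,0,0,1.5],[100,0,0,-20,0,0,1.5]]'
python3 -m crank '[[100,0,0,0,0,0,0.3],[100,0,0,0,0,0,0.3],[100,0,0,0,0,0,0.6],[100,0,0,0,0,0,0.6],[100,0,0,0,0,0,0.9],[100,0,0,0,0,0,0.9],[100,0,0,0,0,0,1.2],[100,0,0,0,0,0,1.2],[100,0,0,0,0,0,1.64],[100,0,0,0,0,0,1.64]]'
python3 - <<'E'
from h import *
G=np.array([495,-280,50]);L=lean(np.arctan2(-280,495),45,-1);zt=L.as_matrix()[:,2]
plan((G+19*zt-60*zt,L),(G+19*zt,L)); print(manip.read_state()['joints'])
E
```

```text
clock: 10.95
eef_pos: [415.3, -230.5, 144.1]
eef_rot: [2.361, 0.104, 1.162]
wrist_force: [0.5, 0.3, -0.7]
finger_gap: 93.9
finger_force: 0.0
clock: 11.95
eef_pos: [415.2, -230.5, 144.1]
eef_rot: [2.929, -0.763, -0.21]
wrist_force: [0.5, -0.4, 0.4]
finger_gap: 93.8
finger_force: 0.0
[-1.1, 3.8, 91.8, -0.001, -0.001, 0.219]
[-1.2, 3.8, 151.8, -0.001, -0.001, 0.219]
[-0.63208455 -0.11007003  2.34360851  0.59411004  0.15075894  0.68024901]
```

```bash
python3 -m crank '[[100,-1,4,0,0,0,0.219],[100,-1,4,0,0,0,0.219],[100,-1,4,40,0,0,0.219],[100,-1,4,70,0,0,0.219],[100,-1,4,100,0,0,0.219],[100,-1,4,130,0,0,0.219],[100,-1,4,152,0,0,0.219],[100,-1,4,152,0,0,0.219],[100,-1,4,152,0,0,0.219]]' 40
python3 - <<'E'
from h import *
p,d,c=snap('wrist','w4'); W=fcloud(d,c['camera_matrix'],c['R'],c['t']).reshape(-1,3)
q,R=pose(); print(manip.read_state()['joints'])
m=(abs(W[:,0]-495)<45)&(abs(W[:,1]+280)<42)
for z0,z1 in((96,104),(80,94)):
    k=m&(W[:,2]>z0)&(W[:,2]<z1); P=W[k]; T=R.inv().apply(P-q); print(z0,k.sum(),P[:,:2].min(0).round(),P[:,:2].max(0).round(),'tool y',np.percentile(T[:,1],[0,2,98,100]).round(1))
G=np.array([495,-280,50]);L=lean(np.arctan2(-280,495),45,-1);zt=L.as_matrix()[:,2]
plan((G+19*zt,L))
E
```

```text
clock: 12.85
eef_pos: [478.0, -261.1, 86.4]
eef_rot: [-3.123, -0.799, -0.508]
wrist_force: [0.1, 0.6, -0.2]
finger_gap: 94.1
finger_force: 0.0
[-0.61477517  0.20104552  2.21851107  2.21561559  0.11869016 -0.7227646 ]
96 4662 [ 450. -314.] [ 522. -256.] tool y [-16.7 -13.9  47.5  58.5]
80 799 [ 450. -311.] [ 508. -255.] tool y [-17.1 -15.5  48.5  53.5]
[-9.0, 9.2, 60.0, -0.023, -0.012, 0.005]
```

Passing the wrist singularity slowed it. I'll line up first, then advance.

```bash
python3 -m crank '[[100,-9,9,0,-0.023,-0.012,0],[100,-9,9,0,-0.023,-0.012,0],[100,-9,9,0,-0.023,-0.012,0],[100,-9,9,15,-0.023,-0.012,0],[100,-9,9,30,-0.023,-0.012,0],[100,-9,9,30,-0.023,-0.012,0]]' 40
python3 - <<'E'
from h import *
G=np.array([495,-280,50]);L=lean(np.arctan2(-280,495),45,-1);zt=L.as_matrix()[:,2]
plan((G+19*zt,L)); print(manip.read_state()['joints'])
E
```

```text
clock: 13.5
eef_pos: [486.5, -275.2, 57.4]
eef_rot: [3.138, -0.783, -0.508]
wrist_force: [0.2, 0.5, -0.2]
finger_gap: 94.4
finger_force: 0.0
[1.7, 0.0, 31.2, -0.002, 0.002, 0.005]
[-0.61569897  0.2944318   2.18468117  2.58819225  0.13885613 -1.09827687]
```

```bash
python3 -m crank '[[100,1,0,10,0,0,0],[100,2,0,20,0,0,0],[100,2,0,31,0,0,0],[100,2,0,31,0,0,0],[0,2,0,31,0,0,0],[0,2,0,31,0,0,0],[0,2,0,31,0,0,0],[0,2,0,31,0,0,0],[0,2,0,31,0,0,0],[0,2,0,31,0,0,0]]' 40
python3 -m crank '[[0,0,0,0,0,0,0],[0,0,0,0,0,0,0],[0,0,0,0,0,0,0],[0,0,0,0,0,0,0]]' 40
python3 - <<'E'
from h import *
print(manip.read_state()['joints'],pose()[0])
p,R=pose(); print('up 60 in tool',R.inv().apply([0,0,60]).round(1)); print('lean', R.as_matrix()[:,2])
E
```

```text
clock: 14.5
eef_pos: [505.9, -286.6, 37.0]
eef_rot: [3.137, -0.783, -0.508]
wrist_force: [-3.3, -0.3, 4.3]
finger_gap: 57.2
finger_force: 40.0
clock: 14.9
eef_pos: [505.9, -286.6, 37.0]
eef_rot: [3.137, -0.783, -0.508]
wrist_force: [-4.2, 0.8, 5.2]
finger_gap: 56.9
finger_force: 40.0
[-0.61000643  0.38298331  2.12941247  2.7196488   0.16588737 -1.22645118] [ 505.9001367  -286.60549907   36.98307786]
up 60 in tool [ 42.3   0.2 -42.5]
lean [ 0.61430604 -0.34685009 -0.70874756]
```

Gripped at 56.9 mm with 40 N. Now I'll lift it, then swing to the front of the stand.

```bash
python3 -m crank '[[0,7,0,-7,0,0,0],[0,14,0,-14,0,0,0],[0,21,0,-21,0,0,0],[0,28,0,-28,0,0,0],[0,35,0,-35,0,0,0],[0,42,0,-42,0,0,0],[0,42,0,-42,0,0,0],[0,42,0,-42,0,0,0]]'
python3 - <<'E'
from h import *
L=lean(YAW,45,-1);zt=L.as_matrix()[:,2]
plan((world([-130,0,110])+19*zt,L)); s=manip.read_state(); print(s['joints'],s['finger_gap'],s['wrist_force'])
E
```

```text
clock: 15.7
eef_pos: [506.0, -286.3, 96.3]
eef_rot: [3.137, -0.782, -0.507]
wrist_force: [0.6, -0.5, -2.6]
finger_gap: 57.3
finger_force: 40.0
[-107.8, -245.7, -108.7, 0.458, 0.004, -0.455]
[-0.60931386  0.2403182   2.11468329  1.47519132  0.06753267  0.02338728] 57.3266169524184 [ 0.61427047 -0.53718421 -2.58399851]
```

```bash
python3 -m crank '[[0,-11,-25,-11,0.046,0,-0.046],[0,-22,-50,-22,0.092,0,-0.092],[0,-33,-75,-33,0.138,0,-0.138],[0,-44,-100,-44,0.184,0,-0.184],[0,-55,-125,-55,0.23,0,-0.23],[0,-66,-150,-66,0.276,0,-0.276],[0,-77,-175,-77,0.322,0,-0.322],[0,-88,-200,-88,0.368,0,-0.368],[0,-99,-225,-99,0.412,0,-0.412],[0,-108,-246,-108,0.458,0,-0.455]]'
python3 - <<'E'
from h import *
L=lean(YAW,45,-1);zt=L.as_matrix()[:,2]
plan((world([-130,0,110])+19*zt,L),(world([-50,0,110])+19*zt,L)); s=manip.read_state(); print(s['joints'],s['finger_gap'],s['wrist_force'])
p,d,c=snap('scene','s5')
cv2.imwrite('pics/s5c.png',cv2.resize(p[110:310,160:430],None,fx=2.9,fy=2.9,interpolation=cv2.INTER_CUBIC)[:,:,::-1])
E
```

```text
clock: 16.7
eef_pos: [492.5, 4.3, 95.3]
eef_rot: [-3.14, -0.781, 0.137]
wrist_force: [0.5, 0.8, -3.2]
finger_gap: 57.1
finger_force: 40.0
[0.7, 1.5, -1.0, -0.003, 0.004, 0.001]
[57.5, 1.7, 55.3, -0.003, 0.004, 0.001]
[-0.19320671  0.06910145  2.32808349  1.60674538  0.23201029 -0.27545401] 57.055618024609146 [ 0.49089601  0.81131507 -3.17946909]
```

View pics/s5c.png

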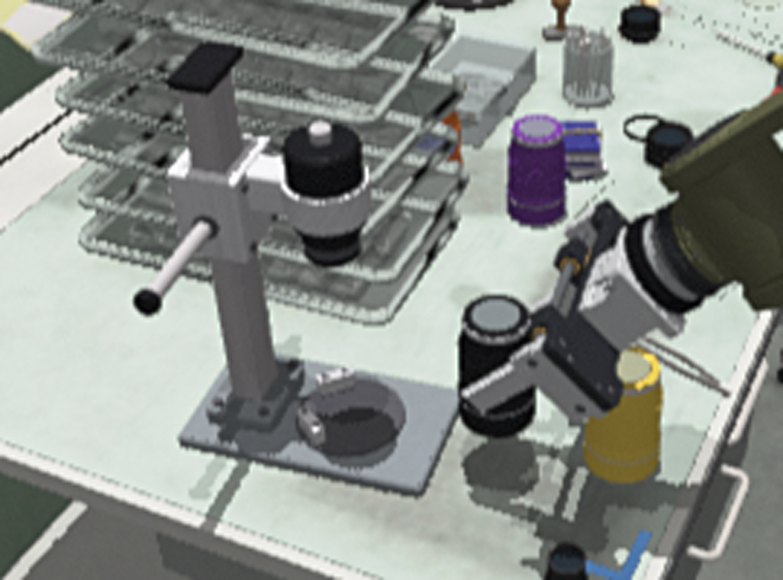

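The picture has the lens held upright at (497,365), in front of the stage at (350,415), with the raised camera at (330,190) above. I'll go in.

```bash
python3 - <<'E'
from h import *
L=lean(YAW,45,-1);d=19*np.sin(np.pi/4)
plan(*[(world([x+d,0,z]),L) for x,z in((-100,97),(-50,97),(-40,78),(-30,59),(-12,58))])
E
```

```text
[22.3, 3.6, 19.7, -0.007, 0.004, 0.004]
[57.8, 4.0, 54.9, -0.007, 0.004, 0.004]
[51.5, 4.1, 75.4, -0.007, 0.004, 0.004]
[45.2, 4.2, 96.0, -0.007, 0.004, 0.004]
[57.3, 4.4, 109.3, -0.007, 0.004, 0.004]
```

```bash
python3 -m crank '[[0,11,1,10,0,0,0],[0,22,2,20,0,0,0],[0,40,3,37,0,0,0],[0,58,3,55,0,0,0],[0,55,3,65,0,0,0],[0,51,3,75,0,0,0],[0,48,3,86,0,0,0],[0,45,3,96,0,0,0],[0,57,3,109,0,0,0],[0,57,3,109,0,0,0]]'
python3 - <<'E'
from h import *
L=lean(YAW,45,-1);d=19*np.sin(np.pi/4)
print(stand(pose()[0])-[d,0,0],manip.read_state()['joints'])
plan(*[(world([x+d,0,z]),L) for x,z in((-8,55),(-4,55),(0,55),(4,55))])
E
```

```text
clock: 17.75
eef_pos: [610.6, 15.6, 58.1]
eef_rot: [-3.14, -0.781, 0.133]
wrist_force: [0.3, 0.7, -3.3]
finger_gap: 57.4
finger_force: 40.0
[-11.28232219  -3.1807433   58.09304972] [-0.11102586  0.38110575  2.04562416  1.85575836  0.18036327 -0.46475539]
[0.1, -3.2, 4.5, -0.001, 0.004, -0.001]
[3.0, -3.2, 7.3, -0.001, 0.004, -0.001]
[5.8, -3.2, 10.1, -0.001, 0.004, -0.001]
[8.7, -3.2, 13.0, -0.001, 0.004, -0.001]
```

```bash
python3 -m crank '[[0,0,-3,3,0,0,0],[0,1.5,-3,5,0,0,0],[0,3,-3,6.5,0,0,0],[0,3,-3,6.5,0,0,0],[0,3,-3,6.5,0,0,0]]'
python3 - <<'E'
from h import *
d=19*np.sin(np.pi/4)
for i in range(3): optics.camera('wrist'); s=manip.read_state(); print(stand(s['eef_pos'])-[d,0,0],SR.T@s['wrist_force'],s['eef_rot'])
E
```

```text
clock: 18.25
eef_pos: [615.9, 19.4, 56.3]
eef_rot: [-3.14, -0.782, 0.134]
wrist_force: [-0.8, 0.1, -2.9]
finger_gap: 57.4
finger_force: 40.0
[-5.51516097 -0.13972655 56.2422313 ] [-0.42901432 -0.42584978 -3.33092428] [-3.14002985 -0.78209556  0.13357118]
[-5.4704594  -0.15106436 56.25472277] [ 0.59767321  0.67765156 -1.9021849 ] [-3.14005353 -0.78213921  0.13356915]
[-5.45920534 -0.15662832 56.26353702] [-0.73498753 -0.67561631 -2.65342682] [-3.14001487 -0.78217367  0.13353616]
```

```bash
python3 -m crank '[[0,1.4,0,1.4,0,0,0],[0,2.8,0,2.8,0,0,0],[0,3.5,0,3.5,0,0,0],[0,3.5,0,3.5,0,0,0]]'
python3 - <<'E'
from h import *
d=19*np.sin(np.pi/4)
for i in range(2): optics.camera('wrist'); s=manip.read_state(); print(stand(s['eef_pos'])-[d,0,0],SR.T@s['wrist_force'],s['eef_rot'])
E
```

```text
clock: 18.8
eef_pos: [620.4, 19.4, 55.7]
eef_rot: [3.142, -0.781, 0.133]
wrist_force: [-8.8, -6.4, 1.8]
finger_gap: 57.4
finger_force: 40.0
[-0.98746665 -0.82522039 55.72376274] [-10.68086659  -4.76304932   0.63627684] [-3.14157445 -0.78062968  0.13326548]
[-1.01502673 -0.83705958 55.67425855] [-9.07856605 -5.51627419  0.82424202] [-3.14151823 -0.78055471  0.13320346]
```

The lens touches the +y bar, so I'll ease off in -y, set it down, and push on gently.

```bash
python3 -m crank '[[0,-0.4,1,0.4,0,0,0],[0,-0.4,1.5,0.6,0,0,0],[0,0,1.5,1,0,0,0],[0,0,1.5,1,0,0,0]]'
python3 - <<'E'
from h import *
d=19*np.sin(np.pi/4)
for i in range(2): optics.camera('wrist'); s=manip.read_state(); print(stand(s['eef_pos'])-[d,0,0],SR.T@s['wrist_force'],s['eef_rot'])
E
```

```text
clock: 19.3
eef_pos: [621.4, 18.6, 55.4]
eef_rot: [-3.141, -0.782, 0.134]
wrist_force: [-12.2, -3.1, 5.2]
finger_gap: 57.3
finger_force: 40.0
[-0.10619831 -1.63995711 55.41197834] [-12.33702877  -0.04404039   5.29896313] [-3.14060595 -0.78160753  0.13400741]
[-0.12327747 -1.68451942 55.42155735] [-12.63041103  -0.88087934   5.89482359] [-3.14062627 -0.78161589  0.13395623]
```

Force in y is balanced with push in x, so it's on both bars and seated. Release and back out along the tool axis.

```bash
python3 -m crank '[[66,0,0,0,0,0,0],[66,0,0,0,0,0,0],[75,0,0,0,0,0,0],[90,0,0,0,0,0,0],[100,0,0,0,0,0,0],[100,0,0,0,0,0,0],[100,0,0,0,0,0,0],[100,0,0,0,0,0,0]]'
python3 -m crank '[[100,0,0,-10,0,0,0],[100,0,0,-20,0,0,0],[100,0,0,-35,0,0,0],[100,0,0,-50,0,0,0],[100,0,0,-70,0,0,0],[100,0,0,-90,0,0,0],[100,0,0,-110,0,0,0],[100,0,0,-130,0,0,0],[100,0,0,-150,0,0,0],[100,0,0,-150,0,0,0]]'
python3 - <<'E'
from h import *
p,d,c=snap('scene','s6'); W=stand(cloud(d,c['camera_matrix'],c['R'],c['t']).reshape(-1,3))
m=(np.abs(W[:,:2])<50).all(1)
k=m&(W[:,2]>112)&(W[:,2]<124);print('top',k.sum(),cv2.minEnclosingCircle(W[k][:,:2].astype(np.float32)),np.median(W[k],0))
for z in(25,55,75,95): 
    k=m&(W[:,2]>z)&(W[:,2]<z+15); print(z,k.sum(),W[k].min(0).round(1),W[k].max(0).round(1))
cv2.imwrite('pics/s6c.png',cv2.resize(p[110:310,160:430],None,fx=2.9,fy=2.9,interpolation=cv2.INTER_CUBIC)[:,:,::-1])
E
```

```text
clock: 20.2
eef_pos: [621.8, 18.8, 55.5]
eef_rot: [-3.14, -0.782, 0.134]
wrist_force: [0.4, -0.5, -0.5]
finger_gap: 93.8
finger_force: 0.0
clock: 21.2
eef_pos: [516.8, 4.2, 163.6]
eef_rot: [-3.141, -0.785, 0.134]
wrist_force: [1.2, 0.3, 0.4]
finger_gap: 94.1
finger_force: 0.0
top 295 ((-1.0442821979522705, -1.0579406023025513), 26.220399856567383) [ -3.20694808   0.78230322 118.37046351]
25 166 [-32.2  -4.3  25. ] [37.3 39.4 39.9]
55 114 [-30.6  -6.6  55.2] [22.3 29.  69.9]
75 119 [-30.5 -11.   75.2] [25.2 28.5 89.9]
95 149 [-29.8 -17.1  95.1] [ 25.6  27.2 109.9]
```

View pics/s6c.png

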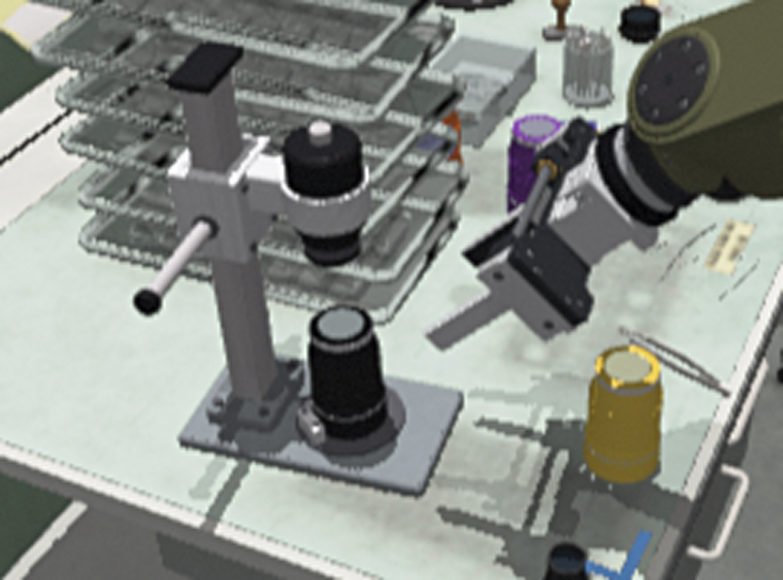

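The lens stands upright on the stage at (345,370), against the V-stop bar at (312,425). Its top is 118 mm up and its axis within about 2 mm of the stage's. The head is still in the third notch and the gripper is clear.

```bash
python3 -c "
from cell import manip;print(manip.sign_off())"
```

```text
the job is handed in; nothing more can be done
None
```

The job is handed in at about 21 s of the 62 s allowed: the camera head hangs on its pawl in the third notch, and the long lens stands upright on the stage against the V-stop, about 2 mm or less off its axis; I kept the arm well away from the loupe and the sachets, but did not measure their positions again at the end.

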